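# Set the telescoping scan head to its reading mark and hold it

### The job

Turn the brown bottle in its black ring seat until its blue sticker squarely faces the window of the white scan head, and let go of it. Then pinch the scan head across its sides so that the red lock button is squeezed fully in, draw the telescoping arm out towards the bottle until its red pointer stands at the green clip on the scale, and finish holding it there, button still squeezed, since a spring would pull it back. Leave the bottle upright in its seat and the marker, sample tube and petri dish where they are.

Things in the scene. Friction and masses are not known exactly. Their poses are not given: they have to be found in the camera images.
- rig: fixed reading rig: grey plate 116 x 410 x 8 mm (local y -168 to +243 mm); origin on the worktop, under the plate. The telescoping arm runs along local y, 57.5 mm above the worktop at local x = 0, and extends towards -y (at yaw 0: to the robot's right). White scale bar at local x -52 to -34 mm, top 14 mm up, ticks every 10 mm. Nothing on the rig is higher than 93 mm
- seat_mid (a point): centre of the bottle's seat, at rig local (0, -120) mm, on the plate's top 8 mm above the worktop; the seat is a black ring 58 mm outside, 47 mm inside, 6 mm high; axes as the rig
- keeper_top (a point): top of the steel keeper post that the lock hook catches, 66 mm above the worktop at rig local (-25, 130) mm, clear of the fingers if they take the head's middle; behind it lies the fixed outer tube with its supports (rig local y 118 to 243 mm, up to 72 mm high)
- bottle: brown bottle, black cap, 44 mm in diameter, 85 mm high (body 73, then the 26 mm wide cap), about 0.08 kg, loose in the seat; origin: centre of its underside. Grip it by the body to turn it. Blue sticker on its local +y side; a blue stripe on the cap points to it. It faces the scan head when bottle yaw = rig yaw, and starts 0.7 to 1.9 rad counter-clockwise (from above) of that
- sticker_mid (a point): middle of the blue sticker on the bottle's wall, 22 mm from its axis, 36 mm above its underside; axes as the bottle
- head_grip (a point): centre of the white scan head on the arm's end, 57.5 mm above the worktop, at home at rig local (0, 90) mm; axes as the rig; its black window looks to -y. The head is 44 mm long (y), spans 34.5 to 84 mm in height; ribbed far side at local x = +15 mm, face of the red button at -24 mm. Pinch it from above along local x: 39 mm wide, 33 mm with the button fully in
- button_face (a point): centre of the outer face (22 mm along y, 24 mm high) of the red lock button on the head's -x side; it moves with the head
- pointer_tip (a point): tip of the red pointer under the head, beside the scale bar, at the same local y as the head's centre (32 mm to -x of it, 40.5 mm below); axes as the rig
- mark (a point): middle of the green clip (6 mm wide along y, fixed) over the scale bar: the reading mark, 45 to 100 mm out from the home position; axes as the rig
- scan_arm (a joint): how far the arm is drawn out, in m: 0 home, at most 0.125. A return spring pulls it home with 4 to 5.3 N, and friction takes 0.5 N more. While the button is not in, the lock hook stops it after about 1 mm; let go part-way, it runs back to about 14 mm and can be squeezed and drawn out again
- lock_button (a joint): how far the lock button is squeezed in, in m: 0 out, 0.006 fully in (3 N to start, 6 N at the end; it springs out when let go). The lock is free from about 0.0045 on
- marker: black and white marker pen, 137 mm long, lying loose on the worktop; leave it
- conical: white screw-cap sample tube with orange cap, lying, 116 mm long, 21 mm thick, loose; leave it
- dish: petri dish, 60 mm across, 15 mm high, loose; leave it

How it is judged:
By the outcome, as a careful person would: the job done as asked, in the order asked, and still so for the second after the job is handed in, while the arm keeps its last pose, push and grip.
It also fails if it takes over 48 s, if anything falls off the work surface, if the arm or the gripper's body presses on something with over 40 N, if the wrist force passes 120 N, or if a joint passes its speed limit or range.

### The arm

A 7-joint arm with a two-finger parallel gripper is mounted at the origin on a cart in front of the work surface, level with it; the furniture and walls round the work are solid. World frame = base frame: x ahead of the robot, y to its left, z up, the work surface at z = 0. Lengths are in m, angles in rad, forces in N, time in s.
With the tool pointing down it reaches from about 0.35 to 0.9 m from the base axis. Payload 19.9 kg.
Tool frame: the origin (TCP) lies between the finger pads; the fingertips stand 19 mm ahead of it and the grasp point (between the pads) is the TCP; z points along the fingers, y is the line along which they close (so a half turn about z gives the same grasp; the last joint's range is limited). The gripper opens to 94 mm and grips with 3 to 60 N. Pads are 16 mm wide; open, the fingers measure 119 mm over their backs; the gripper's body (75 mm by 177 mm) begins 78 mm behind the grasp point.
Start: joints at [-1.264, 0.417, -0.01, 1.614, 0.005, 1.111, -0.053], TCP at [0.213, 0.588, 0.224] pointing down, gripper open.
Joint ranges: [-2.81, 2.81], [-0.39, 2.02], [-1.27, 1.25], [0.06, 2.57], [-1.19, 4.33], [0.19, 2], [-2.82, 2.82]. Speed limits (rad/s): [1.89, 1.89, 2.39, 2.39, 3.01, 3.01, 3.01].

### API

Orientations are given as a 3x3 rotation matrix whose columns are the frame's x, y, z axes.
In Python, from rig import robot gives the robot as it stands. Calls block until the motion is done:
- robot.move_ptp(position, orientation): joint-space move of the TCP to a pose.
- robot.move_linear(position, velocity=0.15, frame=None, threshold=None): straight line of the TCP; frame=None keeps the orientation; velocity is the mean speed in m/s. With threshold (N) it stops when the force on the tool has changed by that much, and returns True; else False.
- robot.goto_joints(angles): joint-space move.
- robot.gripper_to(opening): finger opening in m; the grip force is fixed at half the most; returns when the fingers have stopped.
- robot.pause(seconds).
- robot.ik(position, orientation): joint angles nearest the present ones, or None.
- robot.get_state(): the state.
- robot.grab_frame(name): name is "side" or "top"; returns the picture (420x560x3 uint8, red, green, blue); there is no depth.
- robot.camera_info(name): a dict with "fx", "fy", "cx", "cy" (pixels), "rvec" (rotation vector, rad) and "tvec" (3), from world to camera coordinates, as OpenCV has them. Camera axes: x right, y down, z forward; pixel columns grow to the right and rows downward; lengths in m; the calibration is good to about 2 mm. A picture is of the moment at which its call begins. camera_info takes no time and is no camera call.
A pose or a line that the arm cannot do raises robot.PlanningError and nothing moves.
- robot.sign_off(): hands the job in; it is judged then, once.
The state is a dict: "time": time; "qpos": joint angles; "joint_vel": joint speeds; "effort": joint torques, N m; "ee_pos": TCP position; "tool_rot": TCP orientation; "force": force on the tool from outside, world axes, zero at the start; "moment": the same for the moment, N m; "opening": finger opening in m; "grasp_force": force on a finger pad.
Only numpy, scipy, OpenCV 4.12 (cv2) and the standard library are available. Lean on these libraries where they do the work, as an engineer would, in place of code of your own. Each camera call takes 0.05 s, during which the arm holds its last target. There are 200 camera calls.

## Working session

There is one attempt and no reset: what is moved stays moved. The work goes in short steps, each a Python script; the robot and the scene stay as the last script left them, time stands still between calls to the robot, and variables do not carry over. Pictures are saved under pics/ and viewed, at most 10 in all, crops included, and the job is handed in when it is done.

```bash
mkdir -p pics; ls
python3 - <<'E'
from rig import robot
import cv2
for n in("side","top"):
    im=robot.grab_frame(n); cv2.imwrite(f"pics/{n}0.png",im[:,:,::-1]); print(n,robot.camera_info(n))
s=robot.get_state(); print(s["time"],s["ee_pos"],s["tool_rot"],s["opening"])
E
```

```text
pics
side {'fx': 396.44651417908335, 'fy': 396.44651417908335, 'cx': 279.9434699531151, 'cy': 205.10363869100146, 'rvec': array([ 0.0210406 , -2.71820081,  1.56339472]), 'tvec': array([0.53649514, 0.09072596, 1.0702136 ])}
top {'fx': 538.1633843260913, 'fy': 538.1633843260913, 'cx': 289.15185968047297, 'cy': 216.77745257983824, 'rvec': array([ 2.14619857, -2.19820346,  0.10650107]), 'tvec': array([-0.00459836,  0.54736751,  1.36168045])}
0.1 [0.21291285 0.58726686 0.22389135] [[-9.40120970e-01  3.40840827e-01 -3.05406313e-04]
 [ 3.40840953e-01  9.40120333e-01 -1.09793778e-03]
 [-8.71033366e-05 -1.13628931e-03 -9.99999351e-01]] 0.09396828819113633
```

View pics/side0.png

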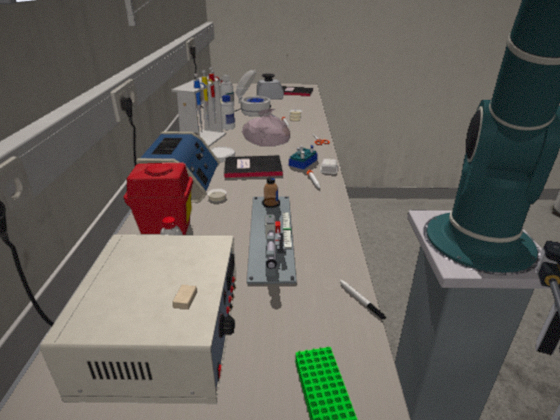

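View pics/top0.png

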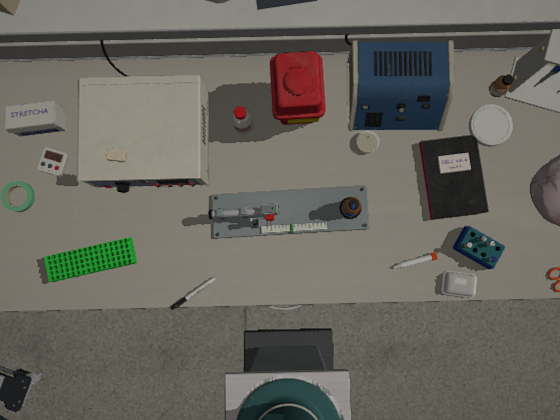

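The side view shows the rig lengthwise (about 250–295, 195–283), with the bottle at (270,192). The top view shows the plate at (212–368, 187–238), bottle at (350,207), head near (270,212), and green clip near (291,228). I'll enlarge both.

```bash
cat > h.py <<'E'
import cv2, numpy as np
from rig import robot
def cam(n):
    c=robot.camera_info(n); K=np.array([[c["fx"],0,c["cx"]],[0,c["fy"],c["cy"]],[0,0,1.]])
    R=cv2.Rodrigues(np.array(c["rvec"]))[0]; return K,R,np.array(c["tvec"])
def ray(n,uv):
    K,R,t=cam(n); d=R.T@np.linalg.inv(K)@np.array([uv[0],uv[1],1.]); return -R.T@t,d
def onz(n,uv,z):
    o,d=ray(n,uv); return o+d*(z-o[2])/d[2]
def two(u_side,u_top):
    o1,d1=ray("side",u_side);o2,d2=ray("top",u_top)
    s=np.linalg.lstsq(np.c_[d1,-d2],o2-o1,rcond=None)[0]
    a,b=o1+d1*s[0],o2+d2*s[1]; return (a+b)/2,np.linalg.norm(a-b)
def proj(n,p):
    K,R,t=cam(n); q=K@(R@np.asarray(p,float)+t); return q[:2]/q[2]
def crop(im,x,y,w,h,s,f):
    cv2.imwrite(f,cv2.resize(im[y:y+h,x:x+w,::-1],None,fx=s,fy=s,interpolation=cv2.INTER_CUBIC))
E
python3 - <<'E'
from h import *
a=cv2.imread("pics/side0.png")[:,:,::-1];b=cv2.imread("pics/top0.png")[:,:,::-1]
x=np.zeros((590,800,3),np.uint8)
A=cv2.resize(a[170:290,240:305],None,fx=4.9,fy=4.9,interpolation=cv2.INTER_CUBIC)
B=cv2.resize(b[180:245,205:375],None,fx=2.8,fy=2.8,interpolation=cv2.INTER_CUBIC)
C=cv2.resize(b[190:225,330:370],None,fx=10,fy=10,interpolation=cv2.INTER_CUBIC)
x[:A.shape[0],:A.shape[1]]=A; x[:B.shape[0],320:320+B.shape[1]]=B; x[190:190+C.shape[0],320:320+C.shape[1]]=C
cv2.imwrite("pics/z0.png",x[:,:,::-1])
for n,im,r in(("side",a,(235,165,70,125)),("top",b,(205,180,170,65))):
    hsv=cv2.cvtColor(im,cv2.COLOR_RGB2HSV)
    for c,lo,hi in(("red",(0,140,90),(6,255,255)),("red2",(173,140,90),(180,255,255)),("green",(45,90,60),(85,255,255)),("blue",(100,120,50),(130,255,255)),("brown",(5,90,20),(22,255,140))):
        m=cv2.inRange(hsv,lo,hi); k=np.zeros_like(m); X,Y,W,H=r; k[Y:Y+H,X:X+W]=m[Y:Y+H,X:X+W]
        N,_,st,ce=cv2.connectedComponentsWithStats(k)
        for i in range(1,N):
            if st[i,4]>2: print(n,c,st[i],ce[i].round(1))
E
```

```text
side red [275 221   5   9  36] [277.2 224.6]
side red2 [235 172  47   5 166] [258.5 174. ]
side green [284 228   7   2   8] [287.4 228.9]
side blue [290 165  15   4  40] [298.8 166.1]
side blue [271 178   3   2   5] [272.2 178.4]
side blue [276 192   2   9  16] [276.6 195.8]
side brown [264 183  13  24 251] [269.7 194.2]
top red [265 214   9   6  45] [269.6 216.7]
top green [272 207   3   2   4] [273.  207.8]
top green [291 223   2  10  17] [291.6 227.4]
top blue [352 204   3   5  12] [353.1 206.1]
top blue [346 213   8   3  14] [349.5 214.1]
top brown [343 198  18  17 165] [350.8 206.3]
```

View pics/z0.png

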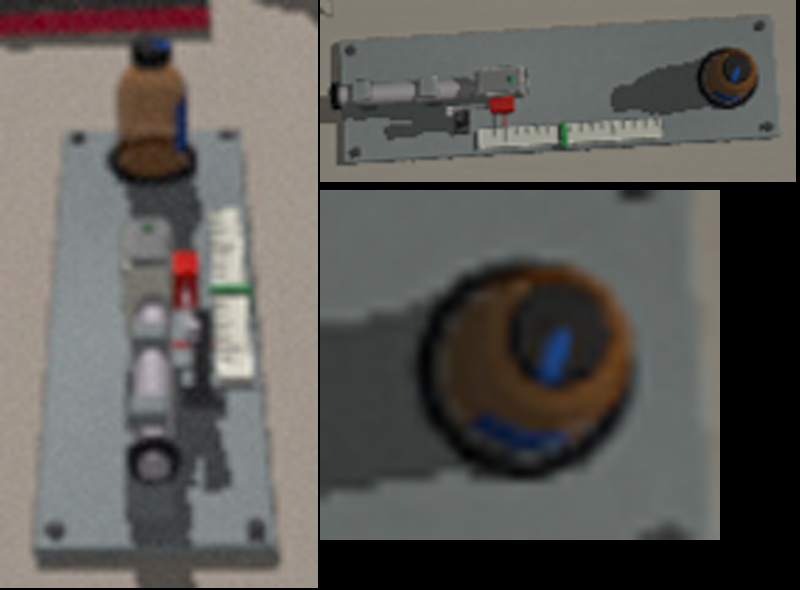

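The enlarged view shows the plate's four bolts, the head's green dot (top 273,208; side 270,216.5), and the red button on the robot's side. The bottle's stripe and sticker point down in the picture, about 1.4–1.6 rad from the head. The clip is at top (291.6,227.4).

```bash
cat > m.py <<'E'
from h import *
a=cv2.imread("pics/side0.png")[:,:,::-1];b=cv2.imread("pics/top0.png")[:,:,::-1]
def dark(im,c,r=3):
    x,y=np.round(c).astype(int); w=im[y-r:y+r+1,x-r:x+r+1].astype(float).sum(2); w=np.clip(np.median(w)-30-w,0,None)
    v,u=np.mgrid[y-r:y+r+1,x-r:x+r+1]; return np.array([(u*w).sum(),(v*w).sum()])/w.sum()
S=[(255.9,198.2),(286.5,197.3),(251.2,278.2),(292.4,278.2)]
T=[(362.1,189.6),(364.6,225.4),(215.7,198.2),(217.1,234.6)]
P=[];Q=[]
for s,t in zip(S,T):
    s=dark(a,s);t=dark(b,t);p,e=two(s,t);P.append(p);Q.append(onz("top",t,.008)); print("bolt",s.round(1),t.round(1),p.round(4),round(e,4),Q[-1].round(4))
def rigpose(Q):
    Q=np.array(Q); d=(Q[2]+Q[3]-Q[0]-Q[1])[:2]; yaw=np.arctan2(-d[0],d[1]); c=Q.mean(0)[:2]
    ey=np.array([-np.sin(yaw),np.cos(yaw)]); return yaw,c-.0375*ey
yaw,o=rigpose(Q); print("rig top",yaw,o,"two-view",rigpose(P))
R=np.array([[np.cos(yaw),-np.sin(yaw)],[np.sin(yaw),np.cos(yaw)]])
L=lambda p:(R.T@(p[:2]-o)).round(4)
for n,s,t in(("dot",(270.0,216.3),(273,207.8)),("button",(277.2,224.6),(269.6,216.7)),("clip",(287.4,228.9),(291.6,227.4)),("sticker",(276.6,195.8),(349.5,214.1)),("stripe",(272.2,178.4),(353.1,206.1))):
    p,e=two(s,t); print(n,p.round(4),round(e,4),"local",L(p))
print("clip on z=.015",L(onz("top",(291.6,227.4),.015)))
st=L(onz("top",(353.1,206.1),.085)); sk=L(onz("top",(349.5,214.1),.06)); print("stripe",st,"sticker",sk)
for q in (st,sk):
    v=q-[0,-.12]; print("bottle rel yaw",np.arctan2(-v[0],v[1]))
seat=o+R@[0,-.12]; head=o+R@[0,.09]; print("seat",seat,"head",head, "proj head top", proj("top",[*head,.084]), "cap", proj("top",[*seat,.085]))
E
python3 m.py
```

```text
bolt [255.5 197.8] [361.3 188.9] [ 0.6179 -0.2096  0.0035] 0.0013 [ 0.6179 -0.209   0.008 ]
bolt [285.9 197.2] [363.9 224.9] [ 0.5219 -0.2127  0.005 ] 0.0025 [ 0.5229 -0.2123  0.008 ]
bolt [250.8 278. ] [215.3 197.6] [0.6032 0.1753 0.0044] 0.0026 [0.604  0.1748 0.008 ]
bolt [292.  278.2] [216.5 234.8] [0.5062 0.1732 0.0034] 0.0006 [0.5062 0.1726 0.008 ]
rig top 0.039742372487655886 [ 0.56424002 -0.05594965] two-view (np.float64(0.03934059039862354), array([ 0.56377325, -0.05591717]))
dot [0.5636 0.0221 0.0791] 0.0035 local [0.0025 0.078 ]
button [0.5442 0.0316 0.06  ] 0.002 local [-0.0165  0.0883]
clip [ 0.5185 -0.0233  0.0107] 0.0043 local [-0.0444  0.0344]
sticker [ 0.5496 -0.173   0.0317] 0.0005 local [-0.0193 -0.1163]
stripe [ 0.563  -0.1759  0.0893] 0.0013 local [-0.006  -0.1198]
clip on z=.015 [-0.0425  0.0342]
stripe [-0.0048 -0.1204] sticker [-0.0218 -0.113 ]
bottle rel yaw 1.6539375586833374
bottle rel yaw 1.2600950464776235
seat [ 0.56900785 -0.17585489] head [0.56066415 0.03397929] proj head top [268.15033098 209.57831849] cap [352.79945303 204.16870929]
```

```bash
cat >> h.py <<'E'
YAW=.0396; O=np.array([.5641,-.0559])
def W(lx,ly,z):
    c,s=np.cos(YAW),np.sin(YAW); return np.array([O[0]+c*lx-s*ly,O[1]+s*lx+c*ly,z])
def RT(psi):
    y=np.array([np.cos(psi),np.sin(psi),0]);z=np.array([0,0,-1.]);return np.c_[np.cross(y,z),y,z]
def rep(m=""):
    s=robot.get_state(); print(m,round(s["time"],2),s["ee_pos"].round(4),"F",np.round(s["force"],1),"open",round(s["opening"],4),"g",np.round(s["grasp_force"],1),"q7",round(s["qpos"][6],3),"psi",round(float(np.arctan2(s["tool_rot"][1,1],s["tool_rot"][0,1])),4)); return s
E
python3 - <<'E'
from h import *
p=robot.get_state()["ee_pos"]
robot.move_linear([p[0]+.03,p[1]-.05,.40],velocity=.2); rep()
for psi in np.arange(-1.5,3.2,.5):
    a=robot.ik(W(0,-.12,.2),RT(psi)); b=robot.ik(W(0,.09,.2),RT(psi)); print(round(psi,2),None if a is None else a.round(2), None if b is None else b[6].round(2))
E
```

```text
1.18 [0.2425 0.5372 0.3988] F [0.5 0.7 0.3] open 0.094 g 0.0 q7 0.027 psi 1.2234
-1.5 [-0.48  0.59  1.02  1.74 -0.55  1.13 -0.79] -1.37
-1.0 [-0.49  0.6   1.04  1.74 -0.56  1.14 -0.28] -0.88
-0.5 [-0.49  0.6   1.05  1.74 -0.57  1.14  0.23] -0.38
0.0 [-0.49  0.6   1.05  1.74 -0.57  1.14  0.73] 0.11
0.5 [-0.51  0.62  1.09  1.74 -0.6   1.15  1.25] 0.6
1.0 [-0.48  0.59  1.03  1.74 -0.56  1.13  1.72] 1.09
1.5 [-0.44  0.55  0.95  1.74 -0.5   1.11  2.17] 1.58
2.0 [-0.34  0.49  0.79  1.74 -0.39  1.08  2.58] 2.05
2.5 [ 1.01  0.63 -1.08  1.69  0.59  1.19  2.28] 2.53
3.0 [-0.51  0.62  1.08  1.74 -0.6   1.15 -2.53] 2.44
```

Run:
```python
from h import *
q=np.array(robot.get_state()["qpos"]); q[0]=.3; q[6]=.9
robot.goto_joints(q); rep()
robot.move_ptp(W(0,-.12,.17),RT(.65)); s=rep(); print(s["qpos"].round(2))
print(robot.move_linear(W(0,-.12,.054),velocity=.08,threshold=8)); rep()
robot.gripper_to(.03); s=rep("grip"); print(s["moment"].round(2))
```

```text
4.02 [ 0.5513 -0.2085  0.3987] F [-0.7 -0.3  0.3] open 0.0941 g 0.0 q7 0.9 psi 0.5874
 4.94 [ 0.5697 -0.1762  0.1714] F [-0.1 -0.6  0.9] open 0.094 g 0.0 q7 0.89 psi 0.6498
[ 0.26  0.42 -0.02  1.74  0.01  0.98  0.89]
False
 6.54 [ 0.5691 -0.1759  0.0544] F [ 0.5 -0.1  0.5] open 0.0935 g 0.0 q7 0.885 psi 0.65
grip 7.37 [ 0.5688 -0.1758  0.054 ] F [ 1.2 -0.2 -0.3] open 0.0436 g 30.0 q7 0.885 psi 0.65
[-0.06 -0.01  0.01]
```

Clean grasp (43.6 mm opening, next to no side force). Turning it now, then letting go, lifting and looking.

```bash
cat > look.py <<'E'
import sys
from h import *
n=sys.argv[1]
a=robot.grab_frame("side");b=robot.grab_frame("top")
x=np.zeros((590,800,3),np.uint8)
for im,(X,Y,w,h),s,(px,py) in((a,(255,170,32,45),12,(0,0)),(b,(325,180,45,50),8,(400,0))):
    B=cv2.resize(im[Y:Y+h,X:X+w],None,fx=s,fy=s,interpolation=cv2.INTER_CUBIC); x[py:py+B.shape[0],px:px+B.shape[1]]=B
cv2.imwrite(f"pics/{n}.png",x[:,:,::-1]); np.savez(n,a=a,b=b)
def blobs(im,r,lo,hi):
    X,Y,w,h=r;hs=cv2.cvtColor(im[Y:Y+h,X:X+w],cv2.COLOR_RGB2HSV);m=cv2.inRange(hs,lo,hi)
    N,_,st,ce=cv2.connectedComponentsWithStats(m)
    return [(int(st[i,4]),(ce[i]+[X,Y]).round(2).tolist(),st[i,2:4].tolist()) for i in range(1,N) if st[i,4]>2]
BL=((100,110,40),(130,255,255))
print("side blue",blobs(a,(258,172,26,38),*BL)); print("top blue",blobs(b,(330,185,40,40),*BL))
print("side brown",blobs(a,(255,172,32,38),(5,80,20),(22,255,160)))
for z,r in((.044,.022),(.093,.013)):
  print("expect side",z,proj("side",W(0,-.12+r,z)).round(2),"top",proj("top",W(0,-.12+r,z)).round(2),"dpx/rad side",(proj("side",W(r,-.12,z))-proj("side",W(0,-.12,z))).round(2))
E
python3 - <<'E'
from h import *
q0=np.array(robot.get_state()["qpos"])
for i in range(1,3):
    q=q0.copy(); q[6]-=1.3*i/2; robot.goto_joints(q)
s=rep("turned"); print(s["moment"].round(2))
robot.gripper_to(.094); rep()
robot.move_linear(W(0,-.12,.17),velocity=.15)
robot.move_ptp(W(-.2,-.02,.2),RT(.04)); rep()
E
python3 look.py t1
```

```text
turned 8.75 [ 0.5688 -0.1758  0.054 ] F [-0.3  0.7 -1.6] open 0.0435 g 30.0 q7 -0.411 psi -0.6462
[-0.13  0.05  0.05]
 9.66 [ 0.5689 -0.1758  0.054 ] F [ 0.3  0.2 -0. ] open 0.0939 g 0.0 q7 -0.415 psi -0.6499
 11.48 [ 0.3661 -0.0841  0.2001] F [ 0.2 -0.4  0.6] open 0.0942 g 0.0 q7 0.185 psi 0.038
side blue [(6, [270.5, 179.0], [2, 3]), (57, [270.32, 197.11], [7, 9])]
top blue [(9, [343.0, 207.0], [3, 7]), (16, [351.25, 203.88], [6, 3])]
side brown [(180, [270.43, 192.72], [15, 23])]
expect side 0.044 [270.22 195.22] top [342.29 206.7 ] dpx/rad side [-7.23  0.08]
expect side 0.093 [270.04 179.2 ] top [347.9  204.18] dpx/rad side [-4.36  0.04]
```

View pics/t1.png

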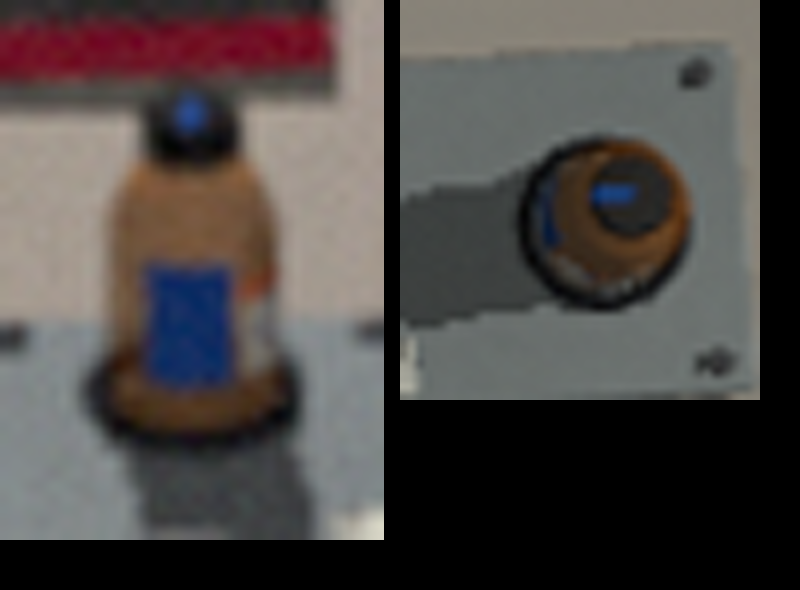

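The sticker (side 270.3,197) and cap stripe (270.5,179) now face the side camera, and the bottle is upright in its seat. As a check free of calibration error, I'll compare the sticker with the body, cap and ring outlines (body 108–276, cap 145–240, ring 88–298 in the crop).

Run:
```python
from h import *
f=lambda n,*l:proj(n,W(*l)).round(2)
print("axis z.044",f("side",0,-.12,.044),"ring",f("side",0,-.12,.014),"cap",f("side",0,-.12,.093))
print("sticker",f("side",0,-.098,.044),"stripe",f("side",0,-.1135,.093))
d=np.load("t1.npz");a=d["a"].astype(int)
for v in(193,195,197,199): print(v,[tuple(x) for x in a[v,260:282]][:22] if v==195 else "")
hs=cv2.cvtColor(d["a"],cv2.COLOR_RGB2HSV)
for v in range(192,202):
    w=np.clip((a[v,262:280,2]-a[v,262:280,0]-10),0,None); u=np.arange(262,280); sel=(u<276); print(v,((w*u)[sel].sum()/w[sel].sum()).round(2),end=" ")
# seat centre from image circle in top: dark ring
K=robot.camera_info("side"); o,_=ray("side",(0,0)); print("\ncam",o)
q=W(0,-.12,.044); v=o-q; print("cam azimuth rel rig +y",np.arctan2(-v[0],v[1])-YAW)
```

```text
axis z.044 [270.2  191.74] ring [270.3  200.32] cap [270.02 177.26]
sticker [270.22 195.22] stripe [270.03 178.23]
193 
195 [(np.int64(166), np.int64(155), np.int64(143)), (np.int64(163), np.int64(150), np.int64(143)), (np.int64(165), np.int64(157), np.int64(147)), (np.int64(148), np.int64(134), np.int64(122)), (np.int64(120), np.int64(103), np.int64(83)), (np.int64(112), np.int64(87), np.int64(65)), (np.int64(97), np.int64(78), np.int64(67)), (np.int64(67), np.int64(64), np.int64(84)), (np.int64(20), np.int64(42), np.int64(93)), (np.int64(23), np.int64(48), np.int64(101)), (np.int64(21), np.int64(46), np.int64(101)), (np.int64(6), np.int64(42), np.int64(98)), (np.int64(16), np.int64(47), np.int64(99)), (np.int64(29), np.int64(51), np.int64(95)), (np.int64(90), np.int64(77), np.int64(83)), (np.int64(114), np.int64(95), np.int64(78)), (np.int64(118), np.int64(104), np.int64(96)), (np.int64(103), np.int64(101), np.int64(98)), (np.int64(137), np.int64(129), np.int64(123)), (np.int64(159), np.int64(150), np.int64(141)), (np.int64(162), np.int64(153), np.int64(144)), (np.int64(162), np.int64(152), np.int64(145))]
197 
199 
192 269.98 193 270.25 194 270.34 195 270.43 196 270.37 197 270.29 198 270.32 199 270.31 200 270.24 201 270.45 
cam [0.52470027 0.88714845 0.61568875]
cam azimuth rel rig +y 0.001911775985188692
```

Run:
```python
from h import *
def ana(im,rect,n,z):
    x0,y0,w,h=rect; p=im[y0:y0+h,x0:x0+w].astype(float); b=np.clip(p[:,:,2]-p[:,:,0]-15,0,None)
    v,u=np.mgrid[y0:y0+h,x0:x0+w]; c=np.array([(u*b).sum(),(v*b).sum()])/b.sum()
    C=np.cov(np.c_[u.ravel(),v.ravel()].T,aweights=b.ravel()); e,V=np.linalg.eigh(C); d=V[:,1]
    P0=onz(n,c-4*d,z)[:2];P1=onz(n,c+4*d,z)[:2]; return c.round(2),e.round(2),P1-P0,onz(n,c,z)
for f in("t1",):
    D=np.load(f+".npz"); b=D["b"]; a=D["a"]
    c,e,d,p=ana(b,(346,200,10,8),"top",.093); print("stripe top",c,e,p.round(4),"axis-line yaw rel rig",(np.arctan2(d[1],d[0])-np.pi/2-YAW+np.pi/2)%np.pi-np.pi/2)
    c,e,d,p=ana(b,(340,201,6,12),"top",.06); print("sticker top",c,e,p.round(4),"chord rel rig",(np.arctan2(d[1],d[0])-YAW+np.pi/2)%np.pi-np.pi/2)
    g=cv2.cvtColor(b,cv2.COLOR_RGB2GRAY); print(b[198:212,345:364,0])
    c,e,d,p=ana(a,(266,190,9,13),"side",.044); print("sticker side",c,e)
    c,e,d,p=ana(a,(266,175,9,7),"side",.093); print("stripe side",c,e); print(a[176:183,264:278,0])
    print(proj("top",W(0,-.12,.093)),proj("top",W(0,-.113,.093)))
```

```text
stripe top [351.15 203.77] [0.46 2.28] [ 0.5691 -0.1709  0.093 ] axis-line yaw rel rig -0.0008711721051863908
sticker top [343.02 207.44] [0.17 3.89] [ 0.5642 -0.154   0.06  ] chord rel rig 0.025935244065769858
[[ 51  30  27  29  33  47  65  69  75  81  84  97 106 105 105 104 105 105
  105]
 [ 14  31  48  51  75  85  65  56  58  56  65  77  88 104 105 105 105 106
  104]
 [ 51  68  65  67  73  60  40  37  36  35  43  51  72 101 105 106 106 106
  106]
 [ 59  61  64  70  54  28  33  36  35  37  39  39  56  85 102 110 105 106
  106]
 [ 56  57  67  62  34  34  37  36  36  39  40  40  41  56  86 107 105 104
  106]
 [ 55  61  69  57  21  31  31  31  31  36  42  40  38  48  77 102 108 105
  107]
 [ 57  61  67  57  16  24  25  25  26  34  40  39  40  47  77  98 103 106
  106]
 [ 57  60  66  55  16  34  35  36  36  38  41  40  37  55  86 101 110 105
  105]
 [ 57  60  67  57  28  30  39  38  38  39  40  42  37  50  84  96 104 105
  106]
 [ 58  59  65  67  52  19  34  40  40  39  41  40  44  72  92  80  83 107
  105]
 [ 58  57  64  69  65  40  22  28  34  36  25  33  71 101  97  76  78 108
  106]
 [ 49  56  59  68  73  71  64  48  41  45  63  91  98 101  84  65  77 108
  107]
 [ 52  57  56  60  68  77  80  79  79  83  91  99  97  90  70  47  81 108
  108]
 [ 58  55  56  57  59  66  75  82  86  89  88  86  87  76  44  50  94 107
  107]]
sticker side [270.34 196.76] [3.11 6.72]
stripe side [270.4  179.07] [0.45 0.64]
[[ 90  97  98  98  87  77  75  82  87  89  90  84  81  82]
 [ 85  87  81  80  68  60  58  57  62  70  73  88  89  84]
 [ 85  86  77  60  54  49  45  45  43  48  76 110 130 127]
 [126 127  93  48  41  46  45  38  42  40  71 138 167 166]
 [163 168 125  51  28  35  33  32  36  31  50 132 169 169]
 [170 167 124  51  13  14  31  19  15  15  41 129 167 165]
 [168 161 126  62  20   5  12  21  17  18  57 128 165 167]]
[353.16458974 203.84263686] [350.32808879 204.02197112]
```

All four estimates put the bottle within about ±0.03 rad of square, so it stays as it is. Next comes the head pinch; I'll refine the pointer-to-clip distance from the first top picture in the same step.

Run:
```python
from h import *
b=np.load("t1.npz")["b"].astype(int); b0=cv2.imread("pics/top0.png")[:,:,::-1].astype(int)
red=b0[:,:,0]-(b0[:,:,1]+b0[:,:,2])//2
print(red[214:230,264:276])
g=np.clip(b0[:,:,1]-np.maximum(b0[:,:,0],b0[:,:,2])-8,0,None)[221:235,287:297]
v,u=np.mgrid[221:235,287:297]; print("clip",(u*g).sum()/g.sum(),(v*g).sum()/g.sum())
for l in((-.032,.09,.017),(-.043,.0342,.015),(-.043,.0342,.016),(-.024,.09,.0575)): print(l,proj("top",W(*l)).round(2))
robot.move_ptp(W(-.0015,.09,.16),RT(YAW)); rep()
print(robot.move_linear(W(-.0015,.09,.0575),velocity=.08,threshold=8)); rep("down")
robot.gripper_to(.02); s=rep("grip"); print(s["moment"].round(2))
```

```text
[[  1   3  11  13  17  30  62  86  98  90  34   0]
 [  1  46 105 107 106 107 113 119 123 104  31  -8]
 [ -5  53 118 114 116 114 112 113 115 105  41 -10]
 [ -4  46 113 111 110 111 112 111 115 108  50  -9]
 [ -5  40 112 112 112 115 115 117 117 121  65  -9]
 [ -7  10 103 108  98  96  92  85  83  87  37  -7]
 [ -5  -2  26  40  13  19  38  19   1   5  -1  -7]
 [ -5  -4  -3  -4  -8   2  34  30  -8  -5  -5  -4]
 [ -3  -4  -5  -5  -6   3  37  34  -8  -5  -4  -4]
 [ -6  -6  -5  -3  -5   4  39  34  -7  -4  -6  -5]
 [ -4  -5  -3  -4  -6  -2  31  34  -7  -6  -6  -3]
 [ -4  -4  -3  -3  -4  -2   4   8  -1   1   1   1]
 [  6   5   4   4   5   4   4   2   4   5   4   4]
 [  6   6   5   4   6   5   4   3   6   6   5   3]
 [  6   6   5   5   6   5   4   4   5   5   5   5]
 [  6   5   5   5   5   5   5   4   5   5   5   6]]
clip 291.87226277372264 227.48418491484185
(-0.032, 0.09, 0.017) [269.87 224.71]
(-0.043, 0.0342, 0.015) [291.61 227.63]
(-0.043, 0.0342, 0.016) [291.61 227.6 ]
(-0.024, 0.09, 0.0575) [269.11 220.23]
 12.5 [0.5585 0.0329 0.16  ] F [-0.8 -0.1 -0. ] open 0.0939 g 0.0 q7 -0.212 psi 0.0387
False
down 13.93 [0.5593 0.034  0.058 ] F [ 0.2 -0.4 -0.5] open 0.094 g 0.0 q7 -0.268 psi 0.0396
grip 14.9 [0.5597 0.034  0.0575] F [ 6.2  0.  -4.9] open 0.0327 g 30.0 q7 -0.269 psi 0.0395
[-0.06 -1.02 -0.04]
```

Run:
```python
from h import *
robot.move_linear(W(-.0015,.035,.0575),velocity=.03); s=rep("drawn")
a=robot.grab_frame("side");b=robot.grab_frame("top"); np.savez("d1",a=a,b=b)
x=np.zeros((590,800,3),np.uint8)
for im,(X,Y,w,h),k,px in((a,(245,185,50,75),7.8,0),(b,(255,190,65,55),6,400)):
    B=cv2.resize(im[Y:Y+h,X:X+w],None,fx=k,fy=k,interpolation=cv2.INTER_CUBIC); x[:B.shape[0],px:px+B.shape[1]]=B
cv2.imwrite("pics/d1.png",x[:,:,::-1])
p=s["ee_pos"][:2]-O; c,t=np.cos(YAW),np.sin(YAW); print("local",c*p[0]+t*p[1],-t*p[0]+c*p[1])
```

```text
drawn 16.88 [ 0.5617 -0.0202  0.0575] F [ 4.7  4.  -5. ] open 0.0328 g 30.0 q7 -0.167 psi 0.0402
local -0.0009342414790884451 0.03581051664298976
```

View pics/d1.png

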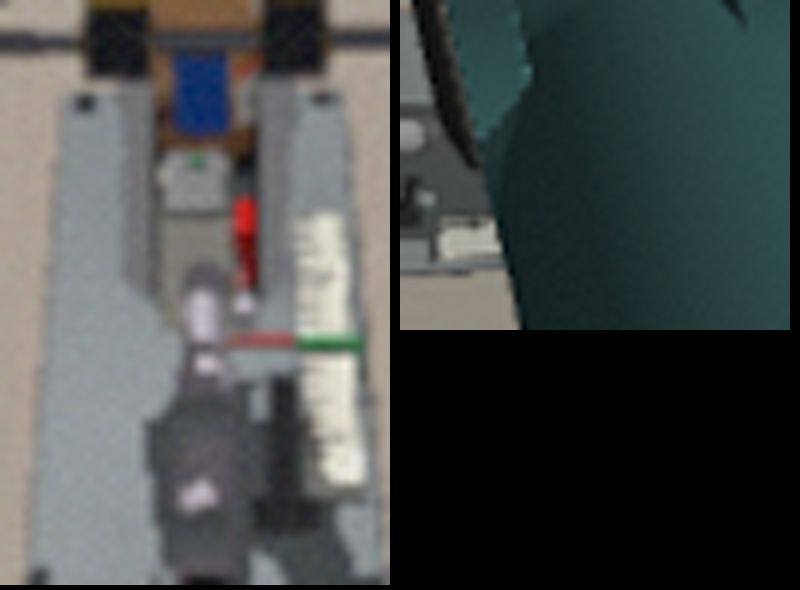

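The side view shows the head drawn out, button in, and red pointer nearly level with the green clip (crop row about 340 against 343). I'll measure that offset at sub-pixel level.

```bash
cat > off.py <<'E'
from h import *
def off(tag=""):
    a=robot.grab_frame("side").astype(float)
    Y,X=220,274; p=a[Y:240,X:294]; v,u=np.mgrid[Y:240,X:294]
    r=np.clip(p[...,0]-np.maximum(p[...,1],p[...,2])-25,0,None); r[v<226]=0
    g=np.clip(p[...,1]-np.maximum(p[...,0],p[...,2])-15,0,None)
    res=[]
    for w,lo,hi in((r,276,282),(g,284,291)):
        m=(u>=lo)&(u<=hi); w=w*m; res.append(((u*w).sum()/w.sum(),(v*w).sum()/w.sum()))
        cols=[((v*w)[:,j].sum()/w[:,j].sum()).round(2) for j in range(w.shape[1]) if w[:,j].sum()>20]; print(cols)
    (ur,vr),(ug,vg)=res
    # heights: pointer .017, clip ~.015 -> local y of each
    L=lambda q:(-np.sin(YAW)*(q[0]-O[0])+np.cos(YAW)*(q[1]-O[1]))
    yp=L(onz("side",(ur,vr),.017)); yc=L(onz("side",(ug,vg),.0155)); print(tag,res,"pointer y",yp.round(4),"clip y",yc.round(4),"diff mm",(yp-yc)*1e3); return yp-yc
if __name__=="__main__":
    robot.pause(.5); rep(); off()
E
python3 off.py
```

```text
17.48 [ 0.5617 -0.0201  0.0575] F [ 3.9  5.1 -4.5] open 0.0324 g 30.0 q7 -0.167 psi 0.0403
[np.float64(228.06), np.float64(227.98), np.float64(228.0), np.float64(227.94), np.float64(228.0)]
[np.float64(228.44), np.float64(228.46), np.float64(228.43), np.float64(228.38), np.float64(228.4), np.float64(228.27), np.float64(228.54)]
 [(np.float64(278.95582329317267), np.float64(227.99196787148594)), (np.float64(287.03625377643505), np.float64(228.4259818731118))] pointer y 0.0394 clip y 0.0398 diff mm -0.3784143135232704
```

The two methods agree to about 1 mm: the side view says −0.4 to +0.3 mm, and the top view plus arm travel says +0.8 mm. I'll nudge it 0.4 mm outwards, check that the grip doesn't creep and the bottle is undisturbed, and hand in.

Run:
```python
from off import *
robot.move_linear(W(-.0015,.0346,.0575),velocity=.01); rep()
d0=off("after"); robot.pause(1.5); s=rep("wait"); d1=off("later")
a=robot.grab_frame("side").astype(float); p=a[190:203,266:275]; w=np.clip(p[...,2]-p[...,0]-15,0,None); v,u=np.mgrid[190:203,266:275]; print("sticker u",(u*w).sum()/w.sum())
if abs(d1)<.0015 and abs(d1-d0)<.0007 and s["opening"]<.0335: robot.sign_off(); print("signed off")
```

```text
17.78 [ 0.5618 -0.0205  0.0575] F [ 5.1  4.6 -4.4] open 0.0327 g 30.0 q7 -0.166 psi 0.0403
[np.float64(227.85), np.float64(227.87), np.float64(227.98), np.float64(228.0), np.float64(228.04), np.float64(228.0)]
[np.float64(228.46), np.float64(228.38), np.float64(228.37), np.float64(228.45), np.float64(228.34), np.float64(228.27), np.float64(228.49)]
after [(np.float64(278.3767123287671), np.float64(227.95205479452054)), (np.float64(287.08734939759034), np.float64(228.3975903614458))] pointer y 0.0391 clip y 0.0396 diff mm -0.4743711566688319
wait 19.33 [ 0.5617 -0.0205  0.0574] F [ 3.1  5.5 -5.3] open 0.0325 g 30.0 q7 -0.166 psi 0.0403
[np.float64(227.87), np.float64(227.91), np.float64(227.98), np.float64(228.0), np.float64(227.98), np.float64(228.0)]
[np.float64(228.41), np.float64(228.42), np.float64(228.47), np.float64(228.38), np.float64(228.4), np.float64(228.31), np.float64(228.59)]
later [(np.float64(278.4237288135593), np.float64(227.95254237288137)), (np.float64(287.0479041916168), np.float64(228.4251497005988))] pointer y 0.0391 clip y 0.0397 diff mm -0.602648643085131
sticker u 270.3288958496476
the job is handed in; nothing more can be done
signed off
```

The job is handed in at about 19.5 s: the sticker faces the scan head within about 0.03 rad and the bottle was let go; the button is squeezed in and the arm held with its pointer within about 1 mm of the green clip, with no creep in a 1.5 s check.

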